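Size a turned pin in the hole gauge

TASK

Gauge the pin that hangs in the single nest: step down through the holes of the gauge plate until you find the smallest one it passes, pressing its foot lightly and squarely onto the next smaller hole to make sure that one refuses it, without forcing it. Then leave the pin in the smallest hole it passes, pushed through until its collar sits flat on the plate, and let go. Leave the two pins in the rack and everything else alone.

Things in the scene. Friction and masses are not known exactly. Their poses are not given: they have to be found in the camera images.
- pin_a: one of three look-alike gauge pins: steel shank 45 mm long, 13, 16 or 19 mm across (which pin has which is not known), 2.5 mm bevel at the foot; collar 30 mm across, 5 mm thick; round black handle 22 mm across. About 110 g. Origin: centre of the collar's underside, z up the pin: shank tip at -45 mm, handle from 5 to 52 mm. Hangs by its collar in nest or rack
- pin_b: one of three look-alike gauge pins: steel shank 45 mm long, 13, 16 or 19 mm across (which pin has which is not known), 2.5 mm bevel at the foot; collar 30 mm across, 5 mm thick; round black handle 22 mm across. About 110 g. Origin: centre of the collar's underside, z up the pin: shank tip at -45 mm, handle from 5 to 52 mm. Hangs by its collar in nest or rack
- pin_c: one of three look-alike gauge pins: steel shank 45 mm long, 13, 16 or 19 mm across (which pin has which is not known), 2.5 mm bevel at the foot; collar 30 mm across, 5 mm thick; round black handle 22 mm across. About 110 g. Origin: centre of the collar's underside, z up the pin: shank tip at -45 mm, handle from 5 to 52 mm. Hangs by its collar in nest or rack
- gauge: fixed level steel plate 56 x 190 x 14 mm on two end feet, top 70 mm above the bench. Four through holes along its y, at -63, -21, 21, 63 mm: 11, 14, 17, 20 mm. A pin passes a hole 1 mm wider than its shank; smaller holes stop its foot within 4 mm. Pressing with 3 to 8 N tells; over 30 N (60 N once the collar is down) is forcing. Origin on the bench under the centre, z up
- hole0 (a point): centre of the mouth, level with the plate's top, of the gauge plate's smallest hole, 11 mm across with a 1 mm bevel, right through the plate
- hole1 (a point): centre of the mouth, level with the plate's top, of the gauge plate's second smallest hole, 14 mm across with a 1 mm bevel, right through the plate
- hole2 (a point): centre of the mouth, level with the plate's top, of the gauge plate's second largest hole, 17 mm across with a 1 mm bevel, right through the plate
- hole3 (a point): centre of the mouth, level with the plate's top, of the gauge plate's largest hole, 20 mm across with a 1 mm bevel, right through the plate
- nest_mouth (a point): centre of the mouth of the single nest, a fixed grey block 64 x 64 x 55 mm with one 24 mm hole; level with its top; the pin hanging here is the one to be gauged
- rack_mouth0 (a point): centre of one of the two mouths of the rack, a fixed grey block 64 x 150 x 55 mm with two 24 mm holes 80 mm apart; level with its top; the pins here stay where they are
- rack_mouth1 (a point): centre of one of the two mouths of the rack, a fixed grey block 64 x 150 x 55 mm with two 24 mm holes 80 mm apart; level with its top; the pins here stay where they are
- bottle: white plastic bottle, 64 mm across, 170 mm tall, standing; a bystander, origin at its underside
- tape: cardboard tape core, 90 mm across, 45 mm tall, lying flat; a bystander, origin at its underside
- driver: screwdriver lying on the bench, about 200 mm long; a bystander
- carton: closed cardboard carton, 110 x 140 x 70 mm; a bystander, origin at its underside
- spanner: spanner 150 mm long lying on the bench; a bystander
- jar: small closed jar, 60 mm across, 65 mm tall; a bystander, origin at its underside
- cup: black plastic cup, 72 mm across, 85 mm tall, standing; a bystander, origin at its underside
Mind the look-alikes: they are no part of the job. Leave any blue or orange look-alike of the pin_b alone. What is shaped like the pin_c but yellow is not meant.

How it is judged:
By the outcome, as a careful person would: the job done as asked, in the order asked, and still so for the second after the job is handed in, with the robot touching nothing.
It also fails if it takes over 72 s, if anything falls off the work surface, if the arm or the gripper's body presses on something with over 40 N, if the wrist force passes 120 N, or if a joint passes its speed limit or range.

ROBOT

A 6-joint arm with a two-finger parallel gripper is mounted at the origin on the work surface. World frame = base frame: x ahead of the robot, y to its left, z up, the work surface at z = 0. Lengths are in m, angles in rad, forces in N, time in s.
With the tool pointing down it reaches from about 0.375 to 0.9 m from the base axis. Payload 3.1 kg.
Tool frame: the origin (TCP) lies between the finger pads; the fingertips stand 22 mm ahead of it and the grasp point (between the pads) lies 3 mm ahead of it; z points along the fingers, y is the line along which they close (so a half turn about z gives the same grasp; the last joint's range is limited). The gripper opens to 87 mm and grips with 3 to 60 N. Pads are 19 mm wide; open, the fingers measure 117 mm over their backs; the gripper's body (75 mm by 190 mm) begins 51 mm behind the grasp point.
Start: joints at [1.103, 0.527, 1.433, -0, 1.181, -0.178], TCP at [0.178, 0.599, 0.245] pointing down, gripper open.
Joint ranges: [-3.08, 3.08], [-0.75, 2.2], [0.22, 2.44], [-1.43, 4.57], [0, 2.65], [-2.85, 2.85]. Speed limits (rad/s): [2.79, 2.79, 3.14, 3.14, 3.14, 3.14].

INTERFACE

Orientations are given as a unit quaternion [x, y, z, w].
In Python, from rig import get_obs, camera, get_calibration, hand_in, cut_out gives the robot as it stands.
- The arm moves only by the shell command python3 -m inch 'ROWS' [OPENING] [FORCE]. ROWS is JSON, one flat list of numbers, 6 for each row, row after row: the shift along the tool's x, y, z scaled (see below), then the turn, a rotation vector about the tool's x, y, z scaled (see below). A call has 1 to 20 rows; each row is the pose to reach, as a shift and turn from the pose commanded when the call began, along the tool's axes at that moment; what a row does not reach only later rows make up. The controller multiplies each number of a shift by 0.08 m and each number of a turn by 90 degrees. A row lasts 1/12 s, in which the tool goes at most 41.7 mm and 7.16 degrees, less where a joint would pass 70% of its speed; a pose out of reach is approached as far as the arm can. A call with a number of a shift or a turn outside -1 to 1 is refused whole. A call with a gripper value outside its range is refused whole. OPENING is the finger opening in mm, from 0 to 87, set as the call begins (- or left out, the last holds). The fingers move at their own pace and stop on an object; FORCE is the grip in N (left out, the last holds). Time passes only in rows, so rows that repeat a pose let the fingers close. It gives the time, the measured TCP pose, the force, the opening and the grip force at its end, in the units of the state.
- get_obs(): the state, without advancing time (a new reading comes with each control period).
- camera(name): name is "scene" or "top" or "wrist"; returns the picture (480x640x3 uint8, red, green, blue); there is no depth.
- get_calibration(name): a dict with "vertical_fov" (degrees; the focal length in pixels is half the picture's height over the tangent of half this angle, whatever the lens; pixels are square), "cx", "cy" (the principal point, pixels), "T" (4x4, takes a point from camera to world coordinates). Camera axes: x right, y down, z forward; pixel columns grow to the right and rows downward; lengths in m; the calibration is good to about 2 mm. A picture is of the moment at which its call begins: read the wrist's pose just before it. get_calibration takes no time and is no camera call; for the wrist camera it gives the pose at the moment of the call.
- hand_in(): hands the job in; it is judged then, once.
Trained networks look in the newest picture that a camera, given by its name, has taken for a name from the list of things; names that differ only in an ending like _2 or _b are one class to them, and where a whole thing is asked for, a point or a joint stands for the part that bears it (a point fixed in the world has none). Each returns a list of dicts, best first, with "conf" (0 to 1); they miss things now and then, are a little off and sometimes report something else, mostly with a low value. They report only what shows in the picture. A call takes as long as a camera call. They do not tell look-alikes from the thing itself.
- cut_out(camera, thing): "region" (480x640 bool, what is visible of it) and "bbox" ([left, top, right, bottom] in pixels, round what is visible of it).
The state is a dict: "time": time; "q": joint angles; "joint_velocities": joint speeds; "joint_torque": joint torques, N m; "position": TCP position; "tool_rot": TCP orientation; "ft_force": force on the tool from outside, world axes, zero at the start; "moment": the same for the moment, N m; "grip_width": finger opening in m; "grip_force": force on a finger pad.
Only numpy, scipy, OpenCV 4.12 (cv2) and the standard library are available. Lean on these libraries where they do the work, as an engineer would, in place of code of your own. Each camera call takes 0.05 s, during which the arm holds its last target. There are 200 camera calls.

## Working session

There is one attempt and no reset: what is moved stays moved. The work goes in short steps, Python scripts to look and compute and a shell command to move; the robot and the scene stay as the last step left them, time stands still between calls to the robot, and variables do not carry over. Pictures are saved under pics/ and viewed, at most 10 in all, crops included, and the job is handed in when it is done.

```bash
mkdir -p pics; ls; python3 - <<'E'
from rig import *
import cv2,numpy as np
for n in("top","scene"):
    im=camera(n); cv2.imwrite(f"pics/{n}1.png",im[:,:,::-1])
    c=get_calibration(n); print(n,c["vertical_fov"],c["cx"],c["cy"],np.round(c["T"],3).tolist())
    for t in("pin_a","gauge","hole0","nest_mouth","rack_mouth0"):
        print(t,[(round(d["conf"],2),np.round(d["bbox"]).tolist()) for d in cut_out(n,t)])
o=get_obs();print(o)
E
```

```text
pics
top 48.059662983519715 312.74828157539423 240.10834489831717 [[0.028, -0.994, 0.105, 0.472], [-1.0, -0.027, 0.007, 0.012], [-0.004, -0.105, -0.994, 1.122], [0.0, 0.0, 0.0, 1.0]]
pin_a [(0.76, [441.0, 312.0, 462.0, 328.0]), (0.75, [171.0, 264.0, 188.0, 280.0]), (0.67, [160.0, 213.0, 184.0, 226.0]), (0.59, [178.0, 309.0, 197.0, 324.0]), (0.58, [129.0, 266.0, 148.0, 284.0]), (0.51, [474.0, 266.0, 495.0, 282.0])]
gauge [(0.69, [244.0, 240.0, 354.0, 304.0])]
hole0 [(0.88, [248.0, 239.0, 355.0, 304.0])]
nest_mouth [(0.68, [328.0, 141.0, 367.0, 190.0]), (0.58, [455.0, 257.0, 499.0, 292.0])]
rack_mouth0 [(0.83, [126.0, 254.0, 208.0, 290.0])]
scene 54.85304959999943 320.3255813831075 241.3049784863647 [[-0.497, 0.472, -0.728, 1.314], [0.868, 0.292, -0.402, 0.416], [0.023, -0.832, -0.555, 0.639], [0.0, 0.0, 0.0, 1.0]]
pin_a [(0.96, [433.0, 289.0, 455.0, 328.0]), (0.84, [479.0, 259.0, 498.0, 288.0]), (0.76, [441.0, 233.0, 462.0, 252.0]), (0.69, [215.0, 185.0, 226.0, 207.0]), (0.54, [441.0, 248.0, 456.0, 278.0]), (0.48, [253.0, 177.0, 264.0, 212.0])]
gauge [(0.62, [296.0, 216.0, 395.0, 289.0])]
hole0 [(0.98, [299.0, 219.0, 394.0, 287.0])]
nest_mouth [(0.77, [201.0, 196.0, 240.0, 228.0])]
rack_mouth0 [(0.88, [422.0, 262.0, 507.0, 324.0])]
{'time': 0.6, 'q': array([ 1.10348945e+00,  5.27479857e-01,  1.43269282e+00, -9.10663860e-06,
        1.18136620e+00, -1.78468596e-01]), 'joint_velocities': array([ 0.0003098 , -0.00035147, -0.00121662,  0.00053538,  0.00042596,
        0.00052335]), 'joint_torque': array([-9.32587682e-04, -4.39739299e+01, -1.76891434e+01,  6.34171721e-02,
        5.07286820e-02, -1.01059982e-05]), 'position': array([0.17797535, 0.59911464, 0.24456308]), 'tool_rot': array([1.43915933e-01, 9.89589917e-01, 2.41610323e-05, 1.25262042e-05]), 'ft_force': array([-0.01443988, -0.78029062, -0.03472588]), 'moment': array([0.04024267, 0.0533776 , 0.05949054]), 'grip_force': 0.0, 'grip_width': 0.0871317754555593}
```

View pics/top1.png

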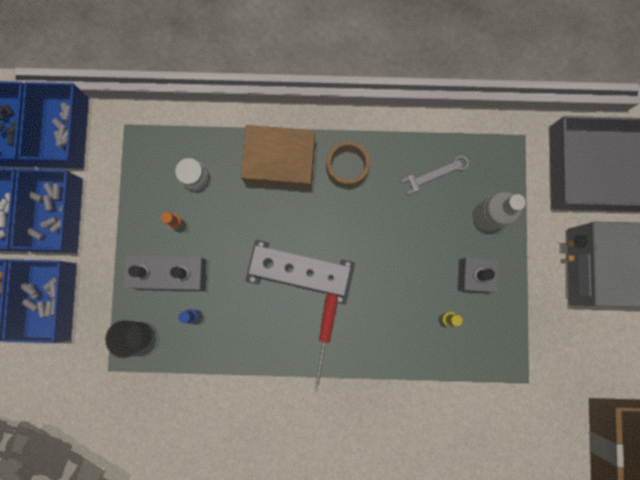

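View pics/scene1.png

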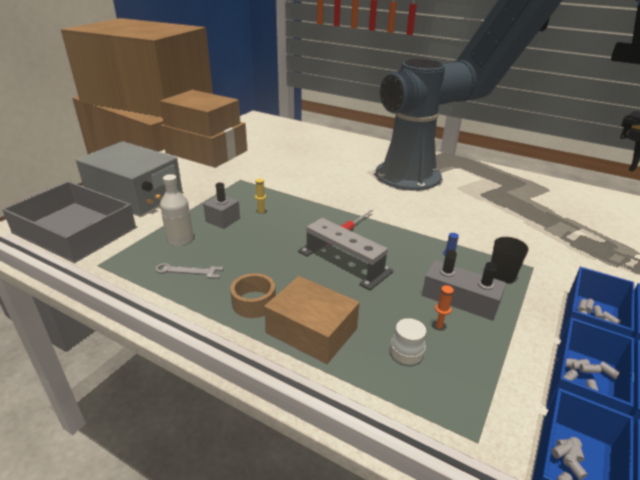

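Top view: the nest with its pin is on the right at about (485,274). The gauge holes run from (268,263), the largest, to (331,277), the smallest. The rack is on the left at about (167,273), and the orange, blue and yellow pins are decoys. The scene view agrees, with the nest pin at (220,195).

```bash
cat > h.py <<'E'
from rig import *
import cv2,numpy as np
def ray(n,uv,c=None):
    c=c or get_calibration(n); f=240/np.tan(np.radians(c["vertical_fov"]/2))
    d=np.array([(uv[0]-c["cx"])/f,(uv[1]-c["cy"])/f,1.]); T=np.array(c["T"]); return T[:3,3],T[:3,:3]@d
def onz(n,uv,z,c=None):
    o,d=ray(n,uv,c); return o+d*(z-o[2])/d[2]
def proj(n,p,c=None):
    c=c or get_calibration(n); f=240/np.tan(np.radians(c["vertical_fov"]/2)); T=np.array(c["T"])
    q=T[:3,:3].T@(np.asarray(p)-T[:3,3]); return np.array([c["cx"]+f*q[0]/q[2],c["cy"]+f*q[1]/q[2]])
def frame():
    from scipy.spatial.transform import Rotation as R
    o=get_obs(); return o["position"],R.from_quat(o["tool_rot"]).as_matrix()
def units(target,base=None):
    p,M=frame(); return M.T@(np.asarray(target)-(p if base is None else base))/0.08
E
python3 - <<'E'
from h import *
im=camera("top"); g=cv2.cvtColor(im,cv2.COLOR_RGB2GRAY)
P=[]
for u,v in((268,263),(289,268),(309,272),(331,277)):
    w=g[v-6:v+7,u-6:u+7].astype(float); w=np.clip(np.median(g[v-9:v+10,u-9:u+10])-10-w,0,None)
    yy,xx=np.mgrid[v-6:v+7,u-6:u+7]; c=((xx*w).sum()/w.sum(),(yy*w).sum()/w.sum()); p=onz("top",c,.07); P.append(p); print(np.round(c,1),np.round(p,4))
P=np.array(P);d=P[0]-P[3];print("len",np.linalg.norm(d),"yaw",np.degrees(np.arctan2(d[1],d[0])))
for r in cut_out("top","pin_a"):
    b=r["bbox"]
    if b[0]>470: m=r["region"]; print(b, np.argwhere(m).mean(0)[::-1])
for uv in((485,273),(486,275)): print(uv,onz("top",uv,.107))
print("nest block ctr",onz("top",(477.5,271),.055))
camera("scene"); 
for r in cut_out("scene","pin_a"):
    b=r["bbox"]
    if b[0]<230: print(b, onz("scene",((b[0]+b[2])/2,b[1]+2),.107))
cw=get_calibration("wrist"); p,M=frame(); print(p,np.round(M.T@(np.array(cw["T"])[:3,3]-p),4),np.round(M.T@np.array(cw["T"])[:3,:3],3),cw["vertical_fov"])
E
```

```text
[267.3 262.4] [0.5361 0.1072 0.07  ]
[288.3 267.2] [0.5278 0.0657 0.07  ]
[309.5 272.1] [0.5193 0.0241 0.07  ]
[330.5 277. ] [ 0.5109 -0.017   0.07  ]
len 0.1267317092810648 yaw 78.52748828966192
[474.3, 267.9, 494.3, 284.3] [483.66141732 274.5       ]
(485, 273) [ 0.52506074 -0.30643852  0.107     ]
(486, 275) [ 0.52135248 -0.30829442  0.107     ]
nest block ctr [ 0.53134744 -0.30798632  0.055     ]
[216.8, 184.1, 227.2, 203.6] [ 0.52947833 -0.30250584  0.107     ]
[0.17794154 0.59911712 0.24459455] [ 0.0834  0.001  -0.139 ] [[ 0.001 -0.952 -0.307]
 [ 1.     0.001 -0.   ]
 [ 0.    -0.307  0.952]] 71.19986742916839
```

```bash

python3 -m inch '[-0.87,-0.77,0,0,0,0,-0.87,-0.77,0,0,0,0,-0.87,-0.77,0,0,0,0]'
python3 -m inch '[-0.87,-0.77,0,0,0,0,-0.87,-0.77,0,0,0,0,-0.87,-0.77,0,0,0,0]'
python3 -m inch '[-0.87,-0.77,0,0,0,0,-0.87,-0.77,0,0,0,0,-0.87,-0.77,0,0,0,0]'
python3 -m inch '[-0.87,-0.77,0,0,0,0,-0.87,-0.77,0,0,0,0,-0.87,-0.77,0,0,0,0]'
```

```text
time: 1.05
position: [0.2285, 0.5159, 0.2441]
tool_rot: [0.145, 0.989, -0.002, 0.0]
ft_force: [-0.4, -1.3, -0.5]
grip_width: 0.0867
grip_force: 0.0
time: 1.3
position: [0.278, 0.4375, 0.2445]
tool_rot: [0.145, 0.989, -0.001, 0.0]
ft_force: [0.6, -0.2, -0.8]
grip_width: 0.0869
grip_force: 0.0
time: 1.55
position: [0.3277, 0.3593, 0.2447]
tool_rot: [0.146, 0.989, -0.001, 0.001]
ft_force: [-0.8, 0.1, 0.4]
grip_width: 0.0869
grip_force: 0.0
time: 1.8
position: [0.3776, 0.2808, 0.2449]
tool_rot: [0.146, 0.989, -0.0, 0.001]
ft_force: [-0.6, 0.1, -0.5]
grip_width: 0.0874
grip_force: 0.0
```

```bash

python3 -m inch '[-0.87,-0.77,0,0,0,0,-0.87,-0.77,0,0,0,0,-0.87,-0.77,0,0,0,0]' >/dev/null
python3 -m inch '[-0.87,-0.77,0,0,0,0,-0.87,-0.77,0,0,0,0,-0.87,-0.77,0,0,0,0]' >/dev/null
python3 -m inch '[-0.87,-0.77,0.5,0,0,-0.057,-0.87,-0.77,0.5,0,0,-0.057,-0.87,-0.77,0.5,0,0,-0.057,-0.87,-0.77,0.5,0,0,-0.057,-0.87,-0.77,0.5,0,0,-0.057,-0.87,-0.77,0.5,0,0,-0.057]'
python3 - <<'E'
from h import *
im=camera("wrist"); c=get_calibration("wrist")
cv2.imwrite("pics/w1.png",im[:,:,::-1])
for p in((.5361,.1072,.07),(.5278,.0657,.07),(.5193,.0241,.07),(.5109,-.017,.07)): print(proj("wrist",p,c))
p,M=frame();print(p,M[:,1],M[:,2])
E
```

```text
time: 2.8
position: [0.5215, 0.0485, 0.2046]
tool_rot: [0.099, 0.995, 0.0, -0.001]
ft_force: [0.2, -0.8, 0.7]
grip_width: 0.0871
grip_force: 0.0
[384.29962501 237.23608321]
[334.9019559  237.23993444]
[285.33567227 237.04720788]
[236.34336126 236.85435147]
[0.52145017 0.04864024 0.20489035] [1.96742928e-01 9.80454921e-01 6.07226136e-04] [-4.11331712e-04  7.01870658e-04 -9.99999669e-01]
```

View pics/w1.png

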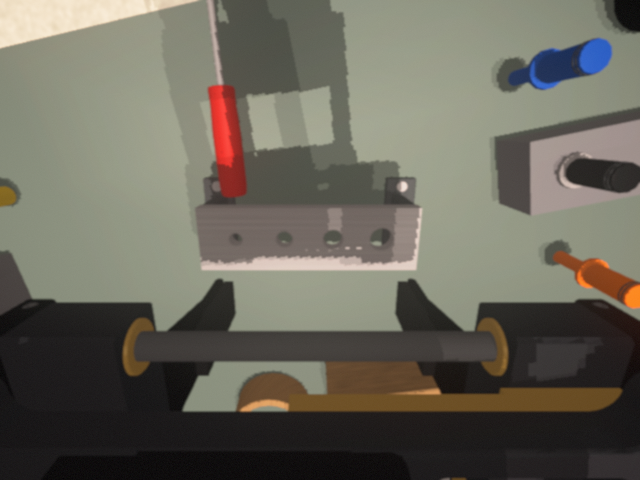

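Wrist view: the hole centres, smallest to largest, are at about (236,238), (284,238), (333,238) and (381,238). They match the projection of the top-camera estimates to within 1–3 px. Now to the nest.

```bash

for i in 1 2 3 4; do python3 -m inch '[-0.185,-0.864,0,0,0,0,-0.185,-0.864,0,0,0,0]' >/dev/null; done
python3 -m inch '[-0.185,-0.864,0.25,0,0,0,-0.185,-0.864,0.25,0,0,0,-0.185,-0.864,0.25,0,0,0,-0.185,-0.864,0.25,0,0,0]' 50
python3 - <<'E'
from h import *
im=camera("wrist"); c=get_calibration("wrist")
cv2.imwrite("pics/w2.png",im[:,:,::-1])
print(proj("wrist",(.526,-.305,.107),c),proj("wrist",(.526,-.305,.06),c))
for t in("pin_a","nest_mouth"): print([(round(d["conf"],2),np.round(d["bbox"],1).tolist()) for d in cut_out("wrist",t)])
p,M=frame();print(p,M[:,1],M[:,2])
E
```

```text
time: 3.85
position: [0.5263, -0.3062, 0.1845]
tool_rot: [0.1, 0.995, 0.0, -0.0]
ft_force: [-1.1, 1.0, 0.3]
grip_width: 0.0683
grip_force: 0.0
[313.38818743 257.70174828] [313.60106282 237.31937309]
[(0.83, [335.2, 92.6, 381.9, 133.6]), (0.6, [285.2, 221.1, 323.0, 274.5])]
[(0.6, [257.9, 190.3, 344.8, 278.7])]
[ 0.52650441 -0.30406885  0.1851012 ] [1.95970914e-01 9.80609403e-01 7.74135098e-04] [-1.18150872e-04  8.13054585e-04 -9.99999662e-01]
```

View pics/w2.png

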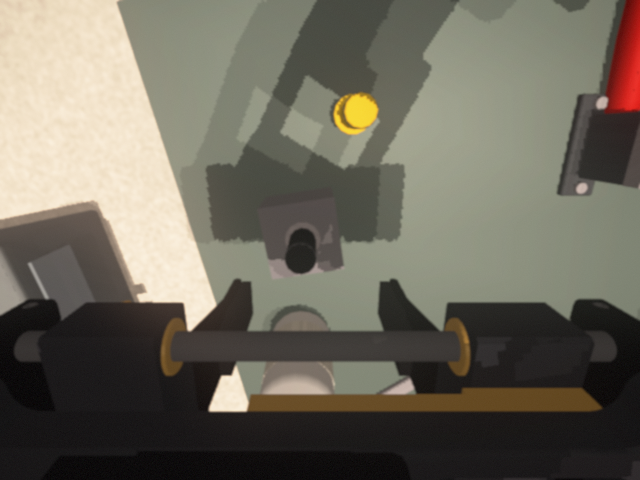

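The pin's handle top is at about (301,259), roughly 12 px to the side of my estimate. The bottle is behind it at about (300,330). I'll refine the pin position and check the clearance to the bottle.

```bash
python3 - <<'E'
from h import *
im=camera("wrist"); c=get_calibration("wrist"); p,M=frame()
g=cv2.cvtColor(im,cv2.COLOR_RGB2GRAY)
m=(g[215:290,275:330]<38).astype(np.uint8); n,l,s,ct=cv2.connectedComponentsWithStats(m); print(s[1:],ct[1:]+[275,215])
for r in range(225,276,6):
    x=np.where(m[r-215])[0]; print(r,(x.min()+275,x.max()+275) if len(x) else None,end=' ')
for uv in((301,259),(301,260)):
    w=onz("wrist",uv,.107,c); print(w,units(w)*80)
print("bottle cap",onz("top",(517,202),.17))
E
```

```text
[[ 13  15  24  18 265]
 [  9  31  27  26 371]
 [ 10  46   1   1   1]
 [ 27  51   1   1   1]] [[300.12830189 237.29056604]
 [297.29380054 256.38005391]
 [285.         261.        ]
 [302.         266.        ]]
225 None 231 (np.int64(294), np.int64(305)) 237 (np.int64(289), np.int64(310)) 243 (np.int64(288), np.int64(311)) 249 (np.int64(288), np.int64(305)) 255 (np.int64(284), np.int64(309)) 261 (np.int64(285), np.int64(310)) 267 (np.int64(287), np.int64(306)) 273 None [ 0.52577029 -0.31296746  0.107     ] [-0.92983394 -8.8770732  78.16899542]
[ 0.52649789 -0.31312188  0.107     ] [-1.67357734 -8.886151   78.1689549 ]
bottle cap [ 0.65028088 -0.3445309   0.17      ]
```

```bash

python3 -m inch '[0,-0.13,0.55,0,0,0,0,-0.13,0.55,0,0,0,0,-0.13,0.55,0,0,0,0,-0.13,0.55,0,0,0,0,-0.13,0.55,0,0,0]' 50
python3 - <<'E'
from h import *
im=camera("wrist"); c=get_calibration("wrist"); p,M=frame()
print(p,c.keys())
cv2.imwrite("pics/w3.png",im[160:400,160:480,::-1].repeat(2,0).repeat(2,1))
print(proj("wrist",p+M@[0,0,.035],c))
E
```

```text
time: 4.47
position: [0.5251, -0.3163, 0.1421]
tool_rot: [0.099, 0.995, -0.001, 0.001]
ft_force: [0.4, -0.4, -0.2]
grip_width: 0.0502
grip_force: 0.0
[ 0.52515339 -0.31657708  0.14234044] dict_keys(['vertical_fov', 'cx', 'cy', 'T'])
[313.44003485 284.89836716]
```

View pics/w3.png

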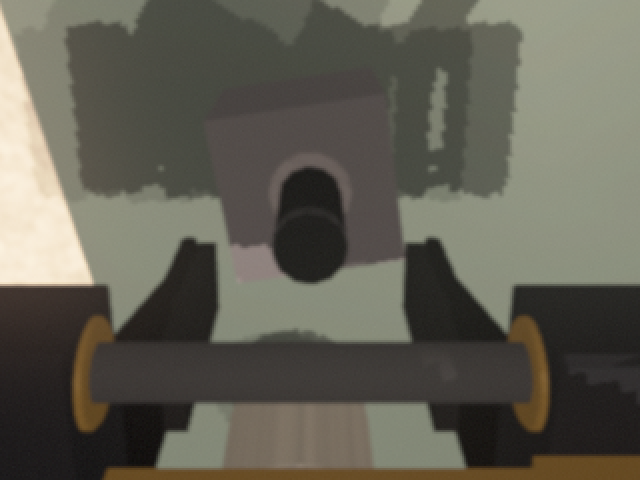

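The handle top is at crop (310,246), which is image (315,283). The projected tool axis is at (313,285), so the gripper is centred to about 1 mm. Descending and gripping.

```bash

python3 -m inch '[0,0,0.65,0,0,0,0,0,0.65,0,0,0,0,0,0.65,0,0,0,0,0,0.65,0,0,0]' 50
python3 -m inch '[0,0,0,0,0,0,0,0,0,0,0,0,0,0,0,0,0,0,0,0,0,0,0,0,0,0,0,0,0,0,0,0,0,0,0,0,0,0,0,0,0,0]' 10 40
python3 -c "
from h import *
o=get_obs();print(o['position'],o['ft_force'],o['moment'],o['grip_width'],o['grip_force'])"
```

```text
time: 4.85
position: [0.524, -0.3162, 0.0887]
tool_rot: [0.099, 0.995, 0.0, -0.001]
ft_force: [0.3, -1.0, 0.3]
grip_width: 0.05
grip_force: 0.0
time: 5.43
position: [0.5245, -0.3167, 0.0891]
tool_rot: [0.099, 0.995, -0.0, 0.0]
ft_force: [-0.5, 0.5, 3.8]
grip_width: 0.0214
grip_force: 40.0
[ 0.5244688  -0.31671069  0.0891047 ] [-0.46652165  0.46035995  3.80264801] [0.07924116 0.08110818 0.01070487] 0.02136251564572784 39.999211840331554
```

```bash

python3 -m inch '[0,0,-0.9,0,0,0,0,0,-0.9,0,0,0,0,0,-0.9,0,0,0]'
python3 -m inch '[0.15,0.865,-0.3,0,0,0,0.15,0.865,-0.3,0,0,0,0.15,0.865,-0.3,0,0,0]'
for i in 1 2 3 4; do python3 -m inch '[0.15,0.865,0,0,0,0,0.15,0.865,0,0,0,0]' >/dev/null; done
python3 -m inch '[0.15,0.865,0.3,0,0,0,0.15,0.865,0.3,0,0,0,0.15,0.865,0.3,0,0,0,0.15,0.865,0.3,0,0,0,0.15,0.865,0.3,0,0,0,0.15,0.865,0.3,0,0,0]'
python3 - <<'E'
from h import *
im=camera("wrist"); c=get_calibration("wrist"); p,M=frame()
print(p,M[:,1],M[:,2]); np.savez("w4.npz",im=im,T=c["T"],p=p,M=M)
cv2.imwrite("pics/w4.png",im[120:360,160:480,::-1].repeat(2,0).repeat(2,1))
for z in(.034,.079):print(proj("wrist",p+M@[0,0,z],c))
E
```

```text
time: 5.68
position: [0.5274, -0.3193, 0.166]
tool_rot: [0.099, 0.995, -0.003, 0.005]
ft_force: [0.9, -0.4, 0.8]
grip_width: 0.0211
grip_force: 40.0
time: 5.93
position: [0.5253, -0.2408, 0.1855]
tool_rot: [0.098, 0.995, 0.002, -0.001]
ft_force: [-0.8, 0.5, -1.8]
grip_width: 0.0211
grip_force: 40.0
time: 7.1
position: [0.5362, 0.1035, 0.1606]
tool_rot: [0.1, 0.995, -0.0, 0.0]
ft_force: [-0.2, 0.4, -0.4]
grip_width: 0.021
grip_force: 40.0
[0.53630276 0.10327798 0.16076833] [ 1.99677738e-01  9.79861605e-01 -1.90580074e-04] [ 6.12659123e-04 -3.19345523e-04 -9.99999761e-01]
[313.44091237 285.68116023]
[313.75392141 257.34332931]
```

View pics/w4.png

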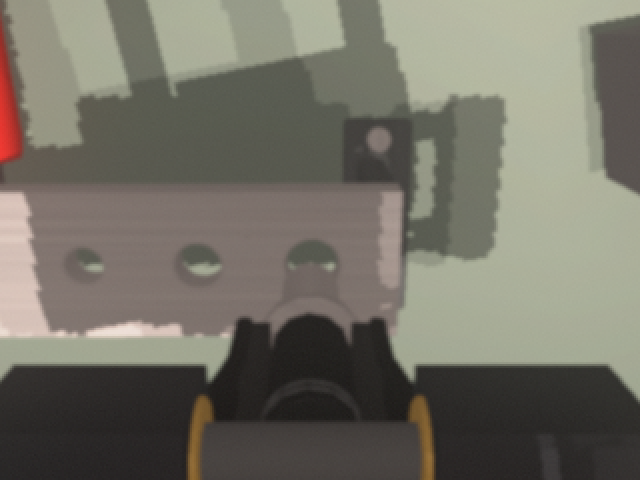

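The pin hangs straight in the grip, with its shank at about crop x=311. The holes are in a row at crop (85,264), (199,264) and about (313,262). I'll zoom in with projected circles overlaid to refine the pin-to-hole offset.

```bash
python3 - <<'E'
from h import *
d=np.load("w4.npz"); im,T,p,M=d["im"],d["T"],d["p"],d["M"]; c=get_calibration("wrist"); c["T"]=T
S=7;u0,v0=190,232
o=cv2.resize(im[v0:v0+78,u0:u0+114],None,fx=S,fy=S,interpolation=cv2.INTER_CUBIC)
o=cv2.convertScaleAbs(o,alpha=1.5)
def circ(ctr,r,col):
    a=np.linspace(0,2*np.pi,60)
    q=[(proj("wrist",np.array(ctr)+[r*np.cos(t),r*np.sin(t),0],c)+.5-[u0,v0])*S for t in a]
    cv2.polylines(o,[np.int32(q)],True,col,1)
k=p+M[:,1]*.001   # nominal pin axis, shifted for camera bias
circ(k+M@[0,0,.034],.015,(255,0,0)); circ(k+M@[0,0,.029],.015,(255,128,0)); circ(k+M@[0,0,.079],.007,(0,255,0)); circ(k+M@[0,0,.0765],.0095,(0,255,0))
h3=p+M@[0,.002,0]; h3[2]=.07
for i,r in enumerate((.010,.0085,.007)): circ(h3-M[:,1]*.042*i,r,(255,255,0))
cv2.imwrite("pics/z4.png",o[:,:,::-1])
g=cv2.cvtColor(im,cv2.COLOR_RGB2GRAY)
for v in(255,260,264,268): print(v,g[v,288:345].tolist())
for u in(202,259): print(u,g[235:270,u].tolist())
print(g[252,190:290].tolist())
E
```

```text
255 [118, 118, 118, 118, 119, 118, 118, 118, 117, 117, 119, 117, 117, 114, 109, 102, 100, 105, 108, 107, 105, 104, 105, 106, 105, 106, 107, 106, 105, 105, 106, 103, 103, 105, 106, 116, 125, 125, 116, 104, 101, 106, 113, 116, 120, 119, 120, 119, 119, 119, 120, 119, 119, 120, 120, 119, 120]
260 [117, 116, 116, 116, 116, 115, 116, 115, 116, 116, 116, 117, 115, 112, 106, 102, 103, 102, 102, 104, 103, 103, 104, 106, 105, 105, 105, 106, 107, 104, 104, 105, 103, 103, 103, 103, 104, 104, 104, 104, 110, 114, 115, 115, 116, 116, 117, 116, 117, 117, 117, 118, 116, 117, 117, 118, 118]
264 [117, 116, 116, 115, 117, 118, 117, 117, 117, 116, 118, 117, 115, 109, 103, 101, 101, 101, 103, 101, 104, 103, 104, 104, 105, 106, 105, 106, 106, 104, 104, 104, 104, 103, 103, 102, 103, 103, 104, 103, 106, 110, 116, 116, 118, 117, 117, 117, 118, 118, 118, 117, 117, 118, 119, 117, 117]
268 [120, 120, 120, 120, 120, 119, 120, 120, 120, 120, 119, 118, 114, 106, 101, 101, 101, 102, 101, 102, 104, 106, 106, 107, 107, 107, 107, 107, 107, 107, 108, 107, 106, 103, 103, 101, 100, 100, 102, 102, 105, 110, 117, 118, 119, 
[... 202 characters left out ...]
 121, 120, 121, 122, 121, 122]
259 [116, 116, 117, 119, 119, 118, 108, 97, 91, 88, 87, 88, 87, 88, 87, 89, 108, 139, 160, 166, 163, 152, 129, 109, 103, 103, 101, 105, 109, 114, 117, 118, 119, 120, 120]
[115, 112, 106, 102, 102, 101, 103, 102, 103, 109, 114, 113, 111, 115, 128, 138, 145, 146, 145, 142, 137, 130, 120, 117, 117, 118, 118, 118, 117, 116, 117, 118, 116, 117, 118, 117, 117, 116, 118, 116, 116, 117, 116, 116, 116, 118, 117, 117, 117, 117, 117, 117, 116, 117, 116, 115, 112, 105, 101, 97, 99, 106, 115, 113, 110, 110, 114, 125, 133, 139, 144, 145, 144, 139, 129, 116, 115, 124, 132, 133, 125, 116, 115, 117, 117, 117, 117, 117, 117, 116, 116, 117, 117, 117, 117, 118, 117, 117, 118, 116]
```

View pics/z4.png

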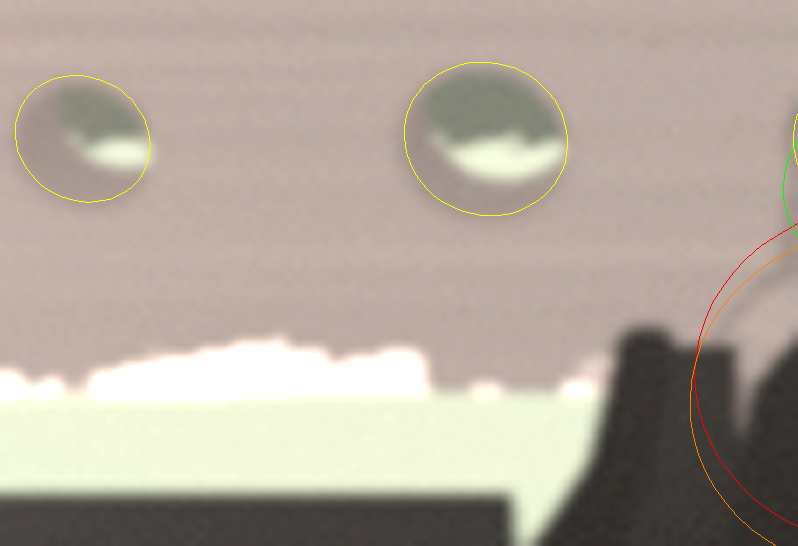

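```bash
python3 - <<'E'
from h import *
d=np.load("w4.npz"); im,T,p,M=d["im"],d["T"],d["p"],d["M"]; c=get_calibration("wrist"); c["T"]=T
S=9;u0,v0=275,235
o=cv2.resize(im[v0:v0+66,u0:u0+80],None,fx=S,fy=S,interpolation=cv2.INTER_CUBIC)
o=np.clip((o.astype(float)-60)*2.2,0,255).astype(np.uint8)
def circ(ctr,r,col):
    a=np.linspace(0,2*np.pi,60)
    q=[(proj("wrist",np.array(ctr)+[r*np.cos(t),r*np.sin(t),0],c)+.5-[u0,v0])*S for t in a]
    cv2.polylines(o,[np.int32(q)],True,col,1)
k=p+M[:,1]*.00075
circ(k+M@[0,0,.034],.015,(255,0,0)); circ(k+M@[0,0,.029],.015,(255,128,0)); 
for r,col in((.008,(0,200,0)),(.0095,(0,0,255))): circ(k+M@[0,0,.079],r-.0025,col); circ(k+M@[0,0,.0765],r,col)
h3=p+M@[-.00075,.002,0]; h3[2]=.07; circ(h3,.010,(255,255,0)); circ(h3,.011,(200,200,0))
cv2.imwrite("pics/z5.png",o[:,:,::-1])
g=cv2.cvtColor(im,cv2.COLOR_RGB2GRAY)
for u in(308,315,322): print(u,g[235:285,u].tolist())
for v in(272,276,280): print(v,g[v,285:345].tolist())
E
```

```text
308 [116, 114, 115, 116, 117, 115, 109, 99, 90, 88, 87, 88, 87, 85, 88, 87, 89, 99, 109, 107, 105, 104, 102, 103, 103, 103, 103, 105, 104, 104, 103, 102, 102, 104, 110, 115, 116, 115, 114, 114, 116, 115, 103, 74, 47, 36, 35, 34, 36, 36]
315 [116, 115, 115, 115, 107, 95, 89, 86, 87, 87, 87, 87, 86, 86, 87, 96, 106, 110, 107, 107, 106, 106, 106, 105, 106, 106, 105, 105, 107, 106, 107, 103, 103, 107, 116, 117, 118, 118, 118, 115, 108, 88, 59, 39, 38, 37, 36, 36, 36, 36]
322 [114, 115, 115, 116, 116, 111, 103, 94, 88, 87, 89, 87, 88, 86, 87, 90, 104, 127, 132, 120, 106, 104, 103, 103, 103, 103, 105, 102, 103, 103, 102, 101, 100, 103, 110, 116, 118, 117, 117, 117, 116, 111, 95, 68, 45, 35, 38, 37, 35, 36]
272 [115, 117, 115, 115, 116, 115, 116, 115, 114, 115, 116, 114, 110, 105, 104, 105, 107, 110, 111, 114, 113, 113, 113, 115, 115, 116, 116, 116, 117, 116, 118, 118, 117, 118, 117, 115, 116, 117, 118, 118, 117, 116, 114, 112, 108, 106, 103, 107, 111, 116, 115, 116, 118, 116, 118, 117, 117, 116, 116, 117]
276 [114, 115, 116, 115, 115, 114, 115, 114, 112, 107, 107, 111, 115, 119, 118, 120, 119, 119, 120, 119, 119, 119, 116, 115, 110, 107, 104, 95, 85, 82, 88, 94, 99, 103, 106, 107, 111, 111, 114, 115, 117, 116, 116, 116, 116, 116, 115, 114, 111, 109, 107, 110, 114, 116, 117, 117, 116, 117, 117, 117]
280 [63, 86, 101, 106, 106, 102, 100, 96, 98, 105, 111, 115, 116, 118, 119, 119, 115, 105, 84, 63, 48, 42, 39, 36, 36, 35, 35, 37, 36, 35, 37, 34, 37, 35, 36, 36, 35, 35, 39, 43, 57, 76, 96, 109, 114, 116, 115, 117, 117, 116, 110, 102, 97, 96, 101, 105, 108, 107, 103, 88]
```

View pics/z5.png

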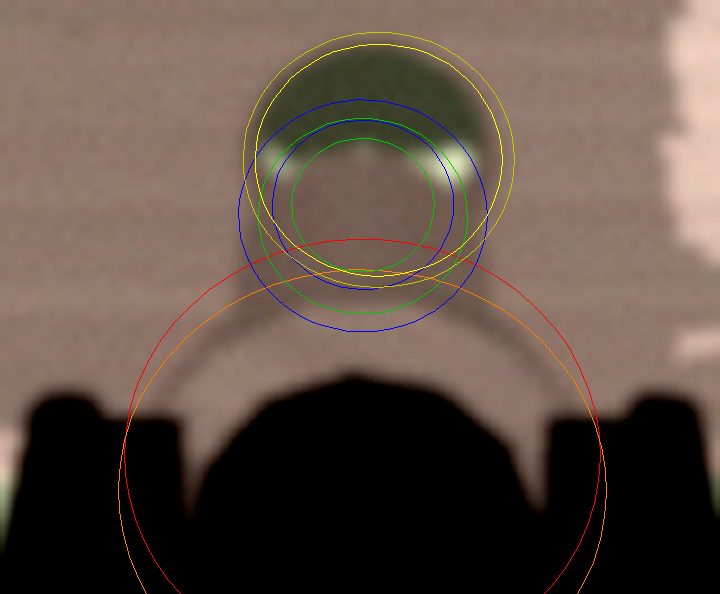

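The shank looks about 16 mm wide. The foot is about 1 mm short of the hole along tool y and about 1.4 mm short along tool x. I'll lower the grip force so a block would slip rather than force the pin, then approach hole 3.

```bash

python3 -m inch '[0.018,0.013,0.1,0,0,0,0.018,0.013,0.1,0,0,0,0.018,0.013,0.1,0,0,0,0.018,0.013,0.1,0,0,0]' - 15
python3 -m inch '[0,0,0.02,0,0,0,0,0,0.04,0,0,0,0,0,0.06,0,0,0,0,0,0.06,0,0,0]'
python3 -m inch '[0,0,0.02,0,0,0,0,0,0.04,0,0,0,0,0,0.04,0,0,0,0,0,0.04,0,0,0]'
```

```text
time: 7.48
position: [0.5346, 0.1054, 0.1524]
tool_rot: [0.1, 0.995, -0.0, -0.0]
ft_force: [0.6, -0.5, -1.0]
grip_width: 0.0216
grip_force: 15.0
time: 7.82
position: [0.5345, 0.1059, 0.1475]
tool_rot: [0.099, 0.995, -0.0, -0.0]
ft_force: [-0.0, -1.3, -1.1]
grip_width: 0.0215
grip_force: 15.0
time: 8.15
position: [0.5351, 0.1056, 0.146]
tool_rot: [0.099, 0.995, -0.0, 0.001]
ft_force: [-2.5, -1.2, 9.5]
grip_width: 0.0216
grip_force: 15.0
```

```bash

python3 -m inch '[0.01,-0.008,-0.01,0,0,0,0.01,-0.008,0,0,0,0,0.01,-0.008,0,0,0,0,0.01,-0.008,0,0,0,0]'
python3 -c "
from h import *
p,M=frame()
for i in range(4):
  camera('wrist');o=get_obs();print(o['position'],M.T@o['ft_force'],M.T@o['moment'])"
```

```text
time: 8.48
position: [0.5339, 0.1052, 0.1444]
tool_rot: [0.099, 0.995, -0.0, 0.0]
ft_force: [0.6, -2.6, 0.7]
grip_width: 0.0218
grip_force: 15.0
[0.53388468 0.10524096 0.14432161] [-0.96706981 -1.96561264 -0.75690559] [ 0.37315353 -0.15899951 -0.01828992]
[0.53391125 0.10525689 0.14432315] [-1.87108433 -2.52186791 -1.0657406 ] [ 0.36978803 -0.20033516  0.04770389]
[0.53389939 0.10526631 0.14434274] [-0.54987754 -1.59098655 -0.51423867] [ 0.40625502 -0.20161016 -0.00052141]
[0.5338684  0.10528786 0.1443278 ] [-0.7960402  -2.3475588  -0.68652973] [ 0.40084094 -0.17805553  0.01994022]
```

It dropped in, with a slight side load along −y. I'll ease that off and continue down.

```bash

python3 -m inch '[-0.004,-0.006,0,0,0,0,-0.004,-0.006,0.03,0,0,0,-0.004,-0.006,0.06,0,0,0,-0.004,-0.006,0.06,0,0,0,-0.004,-0.006,0.06,0,0,0]'
python3 -c "
from h import *
p,M=frame()
for i in range(4):
  camera('wrist');o=get_obs();print(o['position'],M.T@o['ft_force'],M.T@o['moment'])"
```

```text
time: 9.1
position: [0.5338, 0.105, 0.1393]
tool_rot: [0.099, 0.995, 0.0, -0.0]
ft_force: [0.2, -1.0, -2.0]
grip_width: 0.0215
grip_force: 15.0
[0.53382222 0.1049743  0.13938744] [-1.49721189  0.00572683  1.20826137] [ 0.15584728 -0.22642521  0.01047601]
[0.53381915 0.10500484 0.13948842] [-0.7337151  -1.03732617  2.3368526 ] [ 0.16805458 -0.19575137 -0.00434049]
[0.53383906 0.10498681 0.13955665] [-0.28053947 -0.43546201  2.37322497] [ 0.1903679  -0.16209502  0.01310422]
[0.53382703 0.10499711 0.13960358] [0.33723887 0.09885069 1.80119731] [ 0.17205751 -0.20520144  0.02531696]
```

```bash

python3 -m inch '[0,0,0.04,0,0,0,0,0,0.08,0,0,0,0,0,0.11,0,0,0,0,0,0.11,0,0,0,0,0,0.11,0,0,0]'
python3 -c "
from h import *
p,M=frame()
for i in range(3):
  camera('wrist');o=get_obs();print(o['position'],M.T@o['ft_force'],M.T@o['moment'],M[:,1])"
python3 -m inch '[0.013,0,0,0,0,0,0.013,0,0,0,0,0,0.013,0,0,0,0,0]'
python3 -c "
from h import *
p,M=frame()
for i in range(3):
  camera('wrist');o=get_obs();print(o['position'],M.T@o['ft_force'],M.T@o['moment'],M[:,1])"
python3 -m inch '[-0.026,0,0,0,0,0,-0.026,0,0,0,0,0,-0.026,0,0,0,0,0]'
python3 -c "
from h import *
p,M=frame()
for i in range(3):
  camera('wrist');o=get_obs();print(o['position'],M.T@o['ft_force'],M.T@o['moment'],M[:,1])"
```

```text
time: 9.72
position: [0.5339, 0.1049, 0.1306]
tool_rot: [0.099, 0.995, -0.0, -0.0]
ft_force: [0.9, -0.9, -2.2]
grip_width: 0.0219
grip_force: 15.0
[0.53396698 0.10490769 0.13073266] [-1.27567111 -0.6994069   2.1461927 ] [ 0.14863223 -0.16512985  0.02181619] [ 1.97924272e-01  9.80217310e-01 -8.25886429e-05]
[0.5339464  0.10491277 0.13078988] [-0.78853112 -0.48702426  1.43533735] [ 0.15453206 -0.22026164  0.02478124] [ 1.97924272e-01  9.80217310e-01 -8.25886429e-05]
[0.53392905 0.10489776 0.13082131] [-0.73470628  0.00777145  1.76084282] [ 0.2414509  -0.18297785 -0.01081223] [ 1.97924272e-01  9.80217310e-01 -8.25886429e-05]
time: 10.12
position: [0.5334, 0.105, 0.1311]
tool_rot: [0.099, 0.995, -0.0, 0.001]
ft_force: [2.1, -1.0, -2.9]
grip_width: 0.0212
grip_force: 15.0
[0.53345828 0.10502454 0.13106826] [-2.27505315 -1.10721966  2.51118617] [ 0.23675651 -0.54041674  0.00644407] [1.97865834e-01 9.80229112e-01 2.59927122e-05]
[0.53343856 0.10502811 0.13106527] [-3.21837325 -1.00884354  1.58550694] [ 0.26847168 -0.57203305  0.00696312] [1.97865834e-01 9.80229112e-01 2.59927122e-05]
[0.5334306  0.10503335 0.13107148] [-2.68647149 -1.30079507  2.18170354] [ 0.27759709 -0.58249825 -0.02862904] [1.97865834e-01 9.80229112e-01 2.59927122e-05]
time: 10.52
position: [0.5344, 0.105, 0.1309]
tool_rot: [0.1, 0.995, 0.0, -0.001]
ft_force: [0.2, -0.6, -0.7]
grip_width: 0.0213
grip_force: 15.0
[0.53432829 0.10494547 0.13089943] [-0.72784902 -0.55553273  1.36542356] [ 0.14283261 -0.0471636  -0.045408  ] [1.98105697e-01 9.80180660e-01 7.91913720e-05]
[0.53438183 0.10492703 0.13091628] [ 0.84558079 -0.96853631  0.32959451] [ 0.0959153  -0.04477014  0.02540348] [1.98105697e-01 9.80180660e-01 7.91913720e-05]
[0.53442235 0.1049367  0.13091356] [ 0.79466708 -0.07138182  0.2237512 ] [0.10857868 0.06089144 0.01375368] [1.98105697e-01 9.80180660e-01 7.91913720e-05]
```

Small sideways nudges met the wall, so the pin is snug in the 20 mm hole. It went clean through, so hole 3 passes. Lifting out and testing hole 2 (17 mm).

```bash

python3 -m inch '[0.004,0,-0.1,0,0,0,0.004,0,-0.25,0,0,0,0.004,0,-0.33,0,0,0,0.004,0,-0.33,0,0,0]'
python3 -m inch '[0,-0.3,0,0,0,0,0,-0.525,0,0,0,0,0,-0.525,0,0,0,0,0,-0.525,0.09,0,0,0,0,-0.525,0.09,0,0,0,0,-0.525,0.09,0,0,0,0,-0.525,0.09,0,0,0]'
python3 - <<'E'
from h import *
im=camera("wrist");o=get_obs();p,M=frame();print(p,M.T@o['ft_force'],M.T@o['moment'])
np.savez("w5.npz",im=im,T=get_calibration("wrist")["T"],p=p,M=M)
o=cv2.resize(im[225:303,265:365],None,fx=7,fy=7,interpolation=cv2.INTER_CUBIC)
o=np.clip((o.astype(float)-50)*2,0,255).astype(np.uint8)
cv2.imwrite("pics/z6.png",o[:,:,::-1])
E
```

```text
time: 11.0
position: [0.5356, 0.105, 0.1591]
tool_rot: [0.099, 0.995, 0.0, 0.002]
ft_force: [0.8, 0.1, -1.2]
grip_width: 0.0214
grip_force: 15.0
time: 11.58
position: [0.5263, 0.0643, 0.1498]
tool_rot: [0.099, 0.995, 0.0, -0.0]
ft_force: [0.1, 0.5, -1.5]
grip_width: 0.0213
grip_force: 15.0
[0.52639468 0.06429797 0.14996388] [-0.26151409  0.92169911  0.75804327] [-0.00981931 -0.00365362 -0.019246  ]
```

View pics/z6.png

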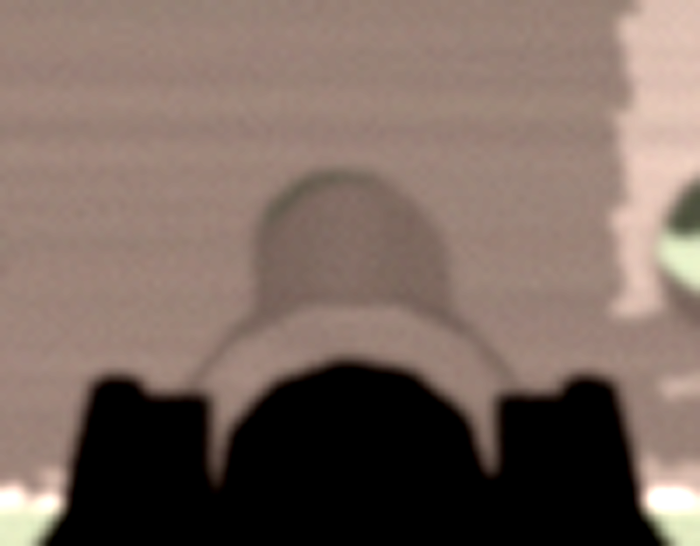

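The foot now covers hole 2. A thin green crescent at the upper left means a small shift along +x/−y is needed, and that agrees with the centre found in hole 3. Correcting and pressing lightly.

```bash

python3 -m inch '[0.005,-0.009,0,0,0,0,0.005,-0.009,0.02,0,0,0,0.005,-0.009,0.03,0,0,0,0.005,-0.009,0.03,0,0,0,0.005,-0.009,0.03,0,0,0]'
python3 -c "
from h import *
p,M=frame()
for i in range(3):
  camera('wrist');o=get_obs();print(o['position'],M.T@o['ft_force'],M.T@o['moment'])"
python3 -m inch '[0,0,0.01,0,0,0,0,0,0.01,0,0,0,0,0,0.01,0,0,0]'
python3 -c "
from h import *
p,M=frame()
for i in range(3):
  camera('wrist');o=get_obs();print(o['position'],M.T@o['ft_force'],M.T@o['moment'])"
```

```text
time: 12.05
position: [0.5258, 0.0631, 0.1477]
tool_rot: [0.099, 0.995, 0.0, -0.0]
ft_force: [-0.1, 0.3, -0.6]
grip_width: 0.0216
grip_force: 15.0
[0.52582773 0.06305838 0.14774304] [ 0.07466809 -0.54359317  0.9616733 ] [-0.03930904  0.01672067 -0.00221914]
[0.5258428  0.06303554 0.14777499] [-0.24175255 -0.06591189  1.10479855] [-0.05518243 -0.01929464 -0.01307205]
[0.52581564 0.06301375 0.14777802] [-0.03257418  0.26051477  0.70969912] [-0.05167013 -0.00774393  0.01186929]
time: 12.45
position: [0.526, 0.063, 0.1474]
tool_rot: [0.099, 0.995, 0.0, 0.0]
ft_force: [-1.0, 1.0, 3.7]
grip_width: 0.0219
grip_force: 15.0
[0.52597193 0.06303325 0.1473307 ] [ 9.16198898e-04  7.91910614e-01 -3.76719288e+00] [-0.11706556  0.14468835 -0.03643781]
[0.5259629  0.06304004 0.14732138] [ 1.43511924  0.88735728 -3.86200293] [-0.11566614  0.17405947  0.01202519]
[0.52599158 0.06303133 0.14733316] [ 1.16360412  0.31709914 -4.58429486] [-0.08555199  0.2081815  -0.00774745]
```

```bash

python3 -m inch '[0.007,0.007,0,0,0,0,0.007,0.007,0,0,0,0,0.007,0.007,0.005,0,0,0,0.007,0.007,0.005,0,0,0]'
python3 -c "
from h import *
p,M=frame()
for i in range(4):
  camera('wrist');o=get_obs();print(o['position'],M.T@o['ft_force'],M.T@o['moment'])"
```

```text
time: 12.93
position: [0.5259, 0.0633, 0.1472]
tool_rot: [0.099, 0.995, -0.0, 0.001]
ft_force: [-0.3, -0.5, 8.5]
grip_width: 0.0215
grip_force: 15.0
[0.52591661 0.06332383 0.1471749 ] [ 0.83636392 -0.89558541 -7.37679154] [ 0.24741674  0.13775906 -0.03322364]
[0.52592145 0.06331915 0.14718553] [ 1.18678859 -0.95450101 -7.52740692] [0.25026736 0.13984365 0.00856489]
[0.52591469 0.06334223 0.1471891 ] [ 0.47854273 -1.20938828 -7.03471218] [ 0.2720384   0.1152535  -0.01476254]
[0.52589204 0.06333788 0.14718394] [ 0.69816522 -0.84087603 -7.02798094] [0.25594314 0.08821716 0.01200043]
```

```bash

python3 -m inch '[0.008,-0.004,0,0,0,0,0.008,-0.004,0,0,0,0,0.008,-0.004,0,0,0,0,0.008,-0.004,0,0,0,0,0.008,-0.004,0,0,0,0,0.008,-0.004,0,0,0,0]'
python3 -c "
from h import *
p,M=frame()
for i in range(4):
  camera('wrist');o=get_obs();print(o['position'],M.T@o['ft_force'],M.T@o['moment'],M[:,2])"
```

```text
time: 13.63
position: [0.5257, 0.0633, 0.1472]
tool_rot: [0.099, 0.995, -0.0, 0.001]
ft_force: [0.8, -0.0, 6.2]
grip_width: 0.0213
grip_force: 15.0
[0.52568112 0.06326343 0.14718483] [-0.93407509 -0.74478188 -7.14844229] [ 0.1064077  -0.0490649  -0.02280433] [ 2.40480449e-03 -4.45509848e-04 -9.99997009e-01]
[0.52564931 0.06326327 0.14717995] [-0.54912971 -0.36603779 -7.45590292] [ 0.12136874  0.01544113 -0.01382249] [ 2.40480449e-03 -4.45509848e-04 -9.99997009e-01]
[0.52567126 0.06323602 0.14717621] [ 0.31196791 -0.34433731 -7.37943665] [ 0.15734062 -0.0188767  -0.02637494] [ 2.40480449e-03 -4.45509848e-04 -9.99997009e-01]
[0.52565385 0.06324875 0.14717098] [-0.18813235  0.08352264 -7.21653298] [ 0.1073296   0.03789881 -0.00882286] [ 2.40480449e-03 -4.45509848e-04 -9.99997009e-01]
```

Centred and pressed with about 7 N, with side forces near zero: the 17 mm hole refuses the pin. Back to hole 3.

```bash

python3 -m inch '[0,0,-0.06,0,0,0,0,0,-0.14,0,0,0,0,0,-0.14,0,0,0]'
python3 -m inch '[0,0.3,0,0,0,0,0,0.525,0,0,0,0,0,0.525,0,0,0,0,0,0.525,0.08,0,0,0,0,0.525,0.08,0,0,0,0,0.525,0.08,0,0,0,0,0.525,0.08,0,0,0]'
python3 -c "
from h import *
camera('wrist');o=get_obs();p,M=frame();print(p,M.T@o['ft_force'],units([.5340,.1045,p[2]]))"
```

```text
time: 14.08
position: [0.525, 0.0635, 0.1584]
tool_rot: [0.099, 0.995, 0.0, 0.0]
ft_force: [0.0, 0.6, -1.2]
grip_width: 0.0217
grip_force: 15.0
time: 14.67
position: [0.5326, 0.104, 0.151]
tool_rot: [0.1, 0.995, -0.0, -0.001]
ft_force: [-0.3, -0.0, -0.5]
grip_width: 0.0216
grip_force: 15.0
[0.53282105 0.10397202 0.15114827] [-0.41963914  0.63948038  1.01804192] [-1.31301690e-02  9.39830730e-03 -9.96045479e-06]
```

```bash

python3 -m inch '[-0.013,0.009,0,0,0,0,-0.013,0.009,0.03,0,0,0,-0.013,0.009,0.05,0,0,0,-0.013,0.009,0.06,0,0,0,-0.013,0.009,0.06,0,0,0]'
python3 -m inch '[0,0,0.02,0,0,0,0,0,0.03,0,0,0,0,0,0.03,0,0,0,0,0,0.03,0,0,0]'
python3 -c "
from h import *
p,M=frame()
for i in range(3):
  camera('wrist');o=get_obs();print(o['position'],M.T@o['ft_force'],M.T@o['moment'])"
```

```text
time: 15.13
position: [0.534, 0.105, 0.1463]
tool_rot: [0.099, 0.995, -0.0, -0.0]
ft_force: [-0.3, -0.9, 0.1]
grip_width: 0.0214
grip_force: 15.0
time: 15.47
position: [0.5341, 0.1051, 0.144]
tool_rot: [0.099, 0.995, -0.0, -0.0]
ft_force: [-0.1, -1.1, -1.3]
grip_width: 0.0214
grip_force: 15.0
[0.53407191 0.10507463 0.14405899] [-0.04236702  0.3680422   0.41886783] [ 0.14286497 -0.00456832 -0.03268224]
[0.5340715  0.10512178 0.14408535] [-0.26652492 -0.63833874  1.4493956 ] [ 0.12812538 -0.04456466  0.01348396]
[0.53407631 0.10509143 0.14408265] [ 0.35127521 -0.0205518   1.76066946] [ 0.18882619 -0.02117206 -0.0025237 ]
```

```bash

python3 -m inch '[0,-0.004,0.05,0,0,0,0,-0.004,0.1,0,0,0,0,-0.004,0.15,0,0,0,0,-0.004,0.2,0,0,0,0,-0.004,0.2,0,0,0]'
python3 -c "
from h import *
p,M=frame()
for i in range(2):
  camera('wrist');o=get_obs();print(o['position'],M.T@o['ft_force'],M.T@o['moment'])"
python3 -m inch '[0,0,0.05,0,0,0,0,0,0.1,0,0,0,0,0,0.15,0,0,0,0,0,0.2,0,0,0,0,0,0.2,0,0,0]'
python3 -c "
from h import *
p,M=frame()
for i in range(2):
  camera('wrist');o=get_obs();print(o['position'],M.T@o['ft_force'],M.T@o['moment'])"
```

```text
time: 16.03
position: [0.534, 0.1048, 0.1272]
tool_rot: [0.099, 0.995, -0.0, -0.0]
ft_force: [1.2, 0.0, -1.3]
grip_width: 0.0214
grip_force: 15.0
[0.53406442 0.10480679 0.12752797] [-0.37394554  0.5101536   0.58108274] [ 0.07365132 -0.02475858  0.01690728]
[0.53409167 0.10482604 0.12780291] [-0.25272127  0.0016721   0.81015769] [ 0.02644703 -0.09809878 -0.00108865]
time: 16.55
position: [0.5342, 0.1047, 0.1114]
tool_rot: [0.099, 0.995, -0.0, -0.0]
ft_force: [1.3, -0.7, -2.2]
grip_width: 0.0216
grip_force: 15.0
[0.53422925 0.10471033 0.11162305] [-0.41929557 -0.80849002  1.49358482] [ 0.10504761 -0.25721528  0.01827784]
[0.53426989 0.10472292 0.11184954] [-0.7244741  -1.01138518  2.19128069] [ 0.12488339 -0.18169517  0.00042801]
```

Smooth. Now seating the collar.

```bash

python3 -m inch '[-0.004,-0.003,0.03,0,0,0,-0.004,-0.003,0.06,0,0,0,-0.004,-0.003,0.075,0,0,0,-0.004,-0.003,0.075,0,0,0,-0.004,-0.003,0.075,0,0,0]'
python3 -m inch '[0,0,0.01,0,0,0,0,0,0.02,0,0,0,0,0,0.02,0,0,0]'
python3 -c "
from h import *
p,M=frame()
for i in range(2):
  camera('wrist');o=get_obs();print(o['position'],M.T@o['ft_force'],M.T@o['moment'])"
```

```text
time: 17.07
position: [0.5344, 0.1046, 0.1061]
tool_rot: [0.099, 0.995, -0.0, -0.0]
ft_force: [1.1, -0.5, -1.1]
grip_width: 0.0217
grip_force: 15.0
time: 17.32
position: [0.5344, 0.1045, 0.1045]
tool_rot: [0.099, 0.995, 0.0, 0.0]
ft_force: [1.1, -0.0, -0.6]
grip_width: 0.0214
grip_force: 15.0
[0.53439967 0.1045569  0.10454537] [-0.27298427 -0.14899452  0.76081374] [-0.02776931 -0.09736695 -0.04542907]
[0.53437808 0.10454093 0.10454081] [-0.32870799 -0.50605915  0.63066305] [ 0.06970306 -0.10301532 -0.03936865]
```

```bash

python3 -m inch '[0,0,0.01,0,0,0,0,0,0.015,0,0,0,0,0,0.015,0,0,0]'
python3 -m inch '[0,0,0.01,0,0,0,0,0,0.01,0,0,0,0,0,0.01,0,0,0]'
```

```text
time: 17.67
position: [0.5346, 0.1045, 0.1043]
tool_rot: [0.099, 0.995, 0.0, 0.0]
ft_force: [-0.7, -0.3, 5.8]
grip_width: 0.0214
grip_force: 15.0
time: 17.92
position: [0.5349, 0.1045, 0.1041]
tool_rot: [0.099, 0.995, -0.0, 0.001]
ft_force: [-1.1, -0.2, 9.9]
grip_width: 0.0215
grip_force: 15.0
```

The collar seats at TCP z = 0.104, as expected. I'll ease the press, release and retreat.

```bash

python3 -m inch '[0,0,-0.015,0,0,0,0,0,-0.015,0,0,0]' - 15
python3 -m inch '[0,0,0,0,0,0,0,0,0,0,0,0,0,0,0,0,0,0,0,0,0,0,0,0,0,0,0,0,0,0,0,0,0,0,0,0]' 50
python3 -m inch '[0,0,-0.2,0,0,0,0,0,-0.5,0,0,0,0,0,-0.9,0,0,0,0,0,-0.9,0,0,0]'
python3 -m inch '[0.3,0,-0.3,0,0,0,0.3,0,-0.3,0,0,0,0.3,0,-0.3,0,0,0,0.3,0,-0.3,0,0,0]'
python3 - <<'E'
from h import *
im=camera("wrist");c=get_calibration("wrist")
cv2.imwrite("pics/w7.png",im[100:340,160:480,::-1].repeat(2,0).repeat(2,1))
E
```

```text
time: 18.08
position: [0.5348, 0.1045, 0.1042]
tool_rot: [0.099, 0.995, 0.0, 0.001]
ft_force: [0.9, -0.6, 4.0]
grip_width: 0.0218
grip_force: 15.0
time: 18.58
position: [0.5342, 0.1046, 0.1035]
tool_rot: [0.099, 0.995, -0.0, -0.0]
ft_force: [-0.6, -0.1, 0.3]
grip_width: 0.0483
grip_force: 0.0
time: 18.92
position: [0.5377, 0.1047, 0.1806]
tool_rot: [0.099, 0.995, 0.0, 0.005]
ft_force: [1.0, 0.1, 0.4]
grip_width: 0.0498
grip_force: 0.0
time: 19.25
position: [0.511, 0.1093, 0.1995]
tool_rot: [0.099, 0.995, -0.0, 0.0]
ft_force: [0.5, -0.0, -0.0]
grip_width: 0.0501
grip_force: 0.0
```

View pics/w7.png

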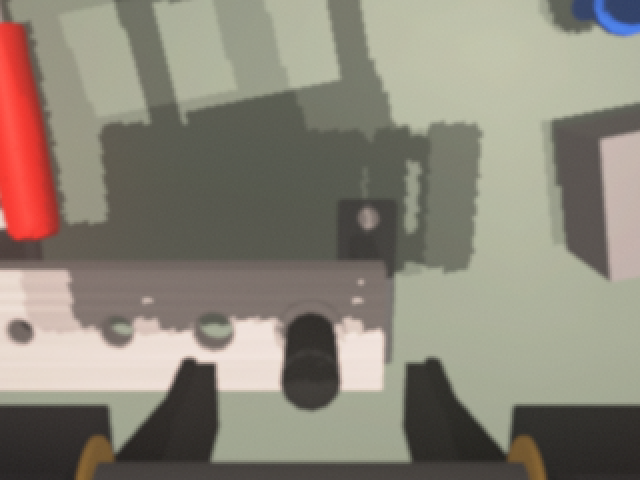

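The pin stands in the largest hole at crop (310,330), with its collar flat on the plate. The fingers are clear of it.

```bash
python3 -c "
from rig import *
print(hand_in())"
```

```text
the job is handed in; nothing more can be done
None
```

The pin from the nest passed the 20 mm hole and was refused by the 17 mm hole at about 7 N, so I left it in the 20 mm hole with its collar flat on the plate, let go, and handed the job in at about 19 s.

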